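# Switch on the bench test supply and bring up its output

## Robot

A 7-joint arm with a two-finger parallel gripper is mounted at the origin on a cart in front of the work surface, level with it; the furniture and walls round the work are solid. World frame = base frame: x ahead of the robot, y to its left, z up, the work surface at z = 0. Lengths are in m, angles in rad, forces in N, time in s.
With the tool pointing down it reaches from about 0.4 to 0.85 m from the base axis. Payload 10.4 kg.
Tool frame: the origin (TCP) lies between the finger pads; the fingertips stand manip.tip_extent ahead of it and the grasp point (between the pads) lies 6 mm ahead of it (manip.tip_extent is the distance from the TCP to the fingertips, in m); z points along the fingers, y is the line along which they close (so a half turn about z gives the same grasp; the last joint's range is limited). The gripper opens to 85 mm and grips with 20 to 120 N. Pads are 22 mm wide; open, the fingers measure 114 mm over their backs; the gripper's body (76 mm by 85 mm) begins 54 mm behind the grasp point. The pads swing forward as they close: fully open they stand 13 mm farther back than shut.
Start: joints at [1.208, 0.332, -0.065, 1.46, 0.022, 1.35, -0.088], TCP at [0.208, -0.589, 0.256] pointing down, gripper open.
Joint ranges: [-2.6, 2.6], [-0.5, 2.12], [-1.47, 1.34], [0.16, 2.42], [-1.27, 4.41], [0.06, 2.06], [-2.6, 2.6]. Speed limits (rad/s): [2.22, 2.22, 2.79, 2.79, 3.14, 3.14, 3.14].

## Interface

Orientations are given as a unit quaternion [x, y, z, w].
In Python, from workcell import get_obs, optics, workorder, manip gives the robot as it stands.
- The arm moves only by the tool jog_arm, never from a script. Its argument "increments" is a list of rows, each a list of 7 numbers: the shift along the tool's x, y, z in m, then the turn, a rotation vector about the tool's x, y, z in rad, then the opening, from -1 (shut) to 1 (fully open). A call has 1 to 5 rows; each row is the pose to reach, as a shift and turn from the pose commanded when the call began, along the tool's axes at that moment; what a row does not reach only later rows make up. A row lasts 1/12 s, in which the tool goes at most 41.7 mm and 7.16 degrees, less where a joint would pass 70% of its speed; a pose out of reach is approached as far as the arm can. A call with a gripper value outside its range is refused whole. The fingers move at their own pace and stop on an object; "grip_force" is the grip in N (left out, the last holds). Time passes only in rows, so rows that repeat a pose let the fingers close. It gives the time, the measured TCP pose, the force, the opening and the grip force at its end, in the units of the state.
- get_obs(): the state, without advancing time (a new reading comes with each control period).
- optics.camera(name): name is "scene" or "side" or "wrist"; returns a dict with "color" (384x512x3 uint8, red, green, blue), "depth" (384x512 float32, m along the optical axis (not along the pixel's ray), 0 where there is no reading), "K" (3x3 intrinsics, pixels), "R" (3x3) and "t" (3): a world point X has camera coordinates R X + t. Camera axes: x right, y down, z forward; pixel columns grow to the right and rows downward; lengths in m; the calibration is good to about 2 mm. A picture is of the moment at which its call begins.
- workorder.hand_in(): hands the job in; it is judged then, once.
The state is a dict: "clock": time; "joint_pos": joint angles; "joint_velocities": joint speeds; "tau": joint torques, N m; "position": TCP position; "ee_rot": TCP orientation; "ft_force": force on the tool from outside, world axes, zero at the start; "torque": the same for the moment, N m; "grip_width": opening from 0.0 (shut) to 1.0 (fully open); "grasp_force": force on a finger pad.
Only numpy, scipy, OpenCV 4.12 (cv2) and the standard library are available. Lean on these libraries where they do the work, as an engineer would, in place of code of your own. Each camera call takes 0.05 s, during which the arm holds its last target. There are 200 camera calls.

## Task

Power up the bench test supply: with its black fader still down near the zero end, turn the long red isolator handle a quarter turn clockwise from off (white dot) fully round to on (green dot). Only then slide the fader up its track until the white line on its cap stands level with the yellow set-point tab beside the track. Leave the supply like that, let go, and do not knock the other things on the bench.

Things in the scene. Friction and masses are not known exactly. Their poses are not given: they have to be found in the camera images.
- test_unit: Grey bench supply, fixed: flat box 180 (x) x 280 (y) mm, aluminium top face 62 mm above the bench. Origin at the centre of its underside; x points away from the robot (yaw 0), y left. The isolator axis is vertical at (-35, 20) mm; the fader track runs along x at y = -85 mm; two socket studs, 16 mm across, 7 mm high, at (45, 118) and (70, 118) mm.
- isolator (a joint): Angle of the red isolator handle: 0 = off, pointing along the unit's +y (left, white dot); 1.571 = on, pointing along its +x (away, green dot). Turns clockwise seen from above, between solid stops. An over-centre spring (0.4 N m to start it) drives it back to the off stop before half way, on to the on stop after.
- handle_pivot (a point): Point on the isolator's vertical axis, at mid height of the handle bar (27 mm above the unit's top face). Turns with the handle: its y axis points along the handle to the tip.
- handle_grip (a point): Point in the middle of the red handle bar, 80 mm from the axis, 27 mm above the unit's top face. The bar is 22 mm wide, 26 mm high (its underside 14 mm and its top 40 mm above the top face), and ends 98 mm from the axis (and 23 mm beyond the axis on the other side); hub 54 mm across.
- fader (a joint): Position of the fader in m: 0 = zero end (near the robot), 0.110 = far end; grows along the unit's +x. Moves stiffly (about 2 N) and stays where it is left.
- fader_top (a point): Centre of the top of the fader's black cap, on its white line; 29 mm above the unit's top face. Cap 24 mm (along the track, x) x 34 mm (y) x 22 mm high, its underside 7 mm above the top face.
- set_tab: Yellow set-point tab with a black line, fixed, 12 (x) x 28 (y) x 4 mm, on the right of the fader track. Origin at the centre of its underside, on the unit's top face; axes parallel to the unit's. The fader is set when its cap's centre has the same x as this along the track.
- multimeter: Bystander: yellow and black hand multimeter lying flat, 130x66x44 mm; origin at the centre of its underside.
- board_main: Bystander: green circuit board with black and blue parts, 95x135x34 mm; origin at the centre of its underside.
- flux_bottle: Bystander: small white bottle with a red pointed cap, standing, 37 dia x 96 high mm; origin at the centre of its underside.
- tape_yellow: Bystander: roll of yellow tape lying flat, 68 dia x 18 high mm; origin at the centre of its underside.
- spool_white: Bystander: black spool of white wire, 56 dia x 22 high mm; origin at the centre of its underside.

How it is judged:
By the outcome, as a careful person would: the job done as asked, in the order asked, and still so for the second after the job is handed in, with the robot touching nothing.
It also fails if it takes over 43 s, if anything falls off the work surface, if the arm or the gripper's body presses on something with over 40 N, if the wrist force passes 120 N, or if a joint passes its speed limit or range.

## Working session

There is one attempt and no reset: what is moved stays moved. The work goes in short steps, Python scripts to look and compute and a tool call to move; the robot and the scene stay as the last step left them, time stands still between calls to the robot, and variables do not carry over. Pictures are saved under pics/ and viewed, at most 10 in all, crops included, and the job is handed in when it is done.

Besides the shell and the picture viewer there is one more tool, called after "Request:" as name(argument=value, ...), one argument or row to a line, values as JSON. jog_arm: Moves the arm, as the interface text tells. Its arguments: {"type":"object","properties":{"increments":{"type":"array"},"grip_force":{"type":"number"}},"required":["increments"]}

```bash
ls; mkdir -p pics
python3 - <<'E'
from workcell import get_obs, optics, manip
import cv2,numpy as np
o=get_obs(); print({k:np.round(v,3) for k,v in o.items()}); print(manip.tip_extent)
ims=[]
for n in ["scene","side"]:
    c=optics.camera(n); np.savez(f"{n}0.npz",**c); ims.append(c["color"][:,:,::-1]); print(n,np.round(-c["R"].T@c["t"],3))
    cv2.imwrite(f"pics/{n}0.png",cv2.resize(ims[-1],(800,600)))
E
```

```text
pics
{'clock': np.float64(0.0), 'joint_pos': array([ 1.208,  0.333, -0.065,  1.461,  0.022,  1.35 , -0.089]), 'joint_velocities': array([-0.003, -0.   ,  0.002, -0.001, -0.001,  0.   , -0.001]), 'tau': array([ 0.0000e+00, -6.2545e+01,  4.9000e-02, -3.9159e+01,  1.6000e-02,
        1.0000e-02,  0.0000e+00]), 'position': array([ 0.208, -0.589,  0.256]), 'ee_rot': array([ 0.986,  0.169, -0.   , -0.001]), 'ft_force': array([ 0.564, -0.69 , -0.024]), 'torque': array([ 0.007, -0.003,  0.002]), 'grasp_force': np.float64(0.0), 'grip_width': np.float64(0.998)}
0.025
scene [-0.468  0.672  0.766]
side [ 0.474 -0.985  0.75 ]
```

View pics/scene0.png

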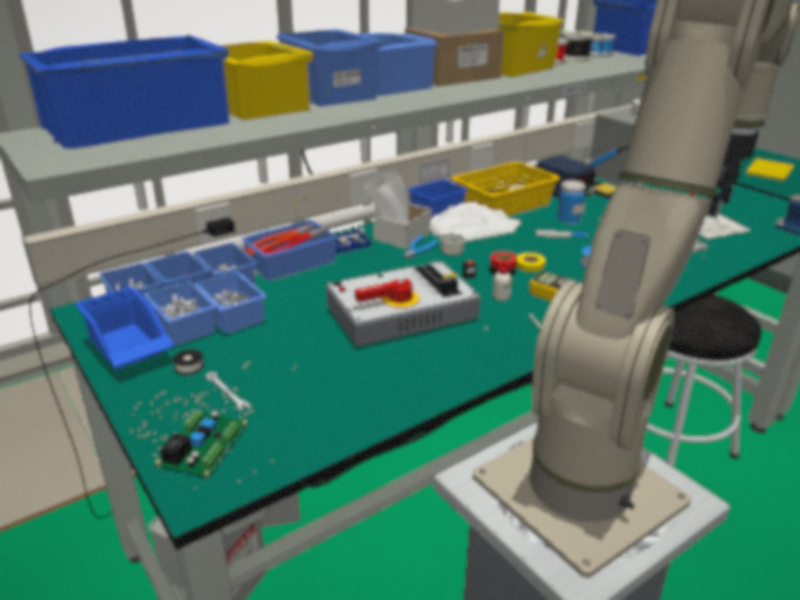

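View pics/side0.png

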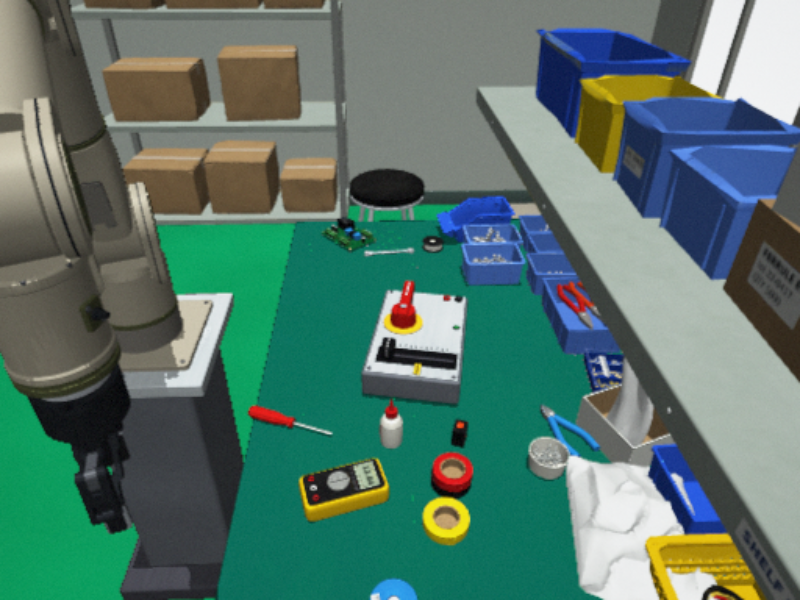

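Side view shows the unit at about (415,345), the handle from hub (402,318) to tip (408,285), the fader cap at (387,350) near the zero end and the yellow tab at (417,368). The scene view is blurred. I'll measure from the side depth.

```bash
cat > h.py <<'E'
import numpy as np,cv2
def cloud(c):
    K,R,t,d=c["K"],c["R"],c["t"],c["depth"]
    v,u=np.mgrid[:384,:512]
    P=np.stack([(u-K[0,2])/K[0,0]*d,(v-K[1,2])/K[1,1]*d,d],-1)
    return (P-t)@R
def ray(c,uv,z):
    d=c["R"].T@np.linalg.inv(c["K"])@np.array([uv[0],uv[1],1.]); o=-c["R"].T@c["t"]
    return o+d*(z-o[2])/d[2]
E
python3 - <<'E'
from h import *
for n in ["side","scene"]:
    c=dict(np.load(n+"0.npz")); P=cloud(c); x,y,z=P[...,0],P[...,1],P[...,2]
    hsv=cv2.cvtColor(c["color"],cv2.COLOR_RGB2HSV); H,S,V=hsv[...,0],hsv[...,1],hsv[...,2]
    roi=(x>.35)&(x<.85)&(y>-.35)&(y<.4)&(c["depth"]>0)
    top=roi&(z>.05)&(z<.075)&(S<60)&(V>110)
    top=cv2.morphologyEx(top.astype(np.uint8),cv2.MORPH_OPEN,np.ones((3,3)))
    nl,lab,st,_=cv2.connectedComponentsWithStats(top); k=1+np.argmax(st[1:,4]); m=lab==k
    print(n,"top n",m.sum(),"z",np.median(z[m]))
    uv=np.argwhere(m)[:,::-1]
    Q=np.array([ray(c,p,.062)[:2] for p in uv],np.float32)
    r=cv2.minAreaRect(Q); print(r, cv2.boxPoints(r).round(4).tolist())
    red=roi&((H<8)|(H>172))&(S>150)&(V>70)&(z>.07)
    yel=roi&(H>18)&(H<35)&(S>120)&(V>90)&(z>.05)
    blk=roi&(V<60)&(z>.075)
    for nm,mm,zz in [("red",red,.102),("yel",yel,.066),("blk",blk,.091)]:
        nl,lab,st,ce=cv2.connectedComponentsWithStats(mm.astype(np.uint8))
        for i in range(1,nl):
            if st[i,4]>6:
                q=np.array([ray(c,p,zz)[:2] for p in np.argwhere(lab==i)[:,::-1]])
                print(nm,st[i],ce[i].round(1),"ray",ray(c,ce[i],zz).round(4)[:2],"ext",q.min(0).round(3),q.max(0).round(3),"zmed",np.median(z[lab==i]).round(3))
c=dict(np.load("side0.npz"))
cv2.imwrite("pics/sidecrop.png",cv2.resize(c["color"][165:265,215:315,::-1],(600,600),interpolation=cv2.INTER_CUBIC))
E
```

```text
side top n 2093 z 0.06075884808987145
((0.5691635608673096, -0.09077559411525726), (0.2771451473236084, 0.17529551684856415), 78.620361328125) [[0.45590001344680786, -0.2092999964952469], [0.6276999711990356, -0.24390000104904175], [0.6823999881744385, 0.027799999341368675], [0.5105999708175659, 0.06239999830722809]]
red [250 180  16  29 264] [258.5 197.5] ray [ 0.5407 -0.068 ] ext [ 0.513 -0.122] [0.565 0.032] zmed 0.095
red [247 256   7  10  35] [250.2 261.7] ray [ 0.5037 -0.3393] ext [ 0.496 -0.35 ] [ 0.511 -0.32 ] zmed 0.074
yel [246 201  24  13 131] [257.5 208.1] ray [ 0.5378 -0.0739] ext [ 0.502 -0.099] [ 0.575 -0.035] zmed 0.064
yel [265 232   5   8  30] [266.7 235.1] ray [ 0.5563 -0.2016] ext [ 0.551 -0.218] [ 0.564 -0.188] zmed 0.065
blk [244 216   9  12  70] [248.1 222. ] ray [ 0.505  -0.1717] ext [ 0.493 -0.194] [ 0.517 -0.144] zmed 0.089
scene top n 1267 z 0.06226821870560361
((0.5623433589935303, -0.0810760110616684), (0.2751027047634125, 0.17812423408031464), 78.58348846435547) [[0.44780001044273376, -0.19830000400543213], [0.6223999857902527, -0.23350000381469727], [0.6769000291824341, 0.03610000014305115], [0.5023000240325928, 0.0714000016450882]]
red [320 166   6   8  24] [322.4 170.5] ray [ 0.4661 -0.2761] ext [ 0.45  -0.301] [ 0.49 -0.26] zmed 0.076
red [228 180  35  12 275] [247.8 186.2] ray [ 0.5196 -0.0132] ext [ 0.474 -0.071] [0.556 0.048] zmed 0.096
yel [284 175   8   3  11] [288.  176.2] ray [ 0.5525 -0.2025] ext [ 0.548 -0.216] [ 0.556 -0.188] zmed 0.066
yel [245 187  23  10  92] [257.5 192.8] ray [ 0.5201 -0.0512] ext [ 0.499 -0.093] [ 0.556 -0.02 ] zmed 0.066
blk [282 179  10   7  54] [286.6 182.1] ray [ 0.487  -0.1414] ext [ 0.469 -0.162] [ 0.507 -0.123] zmed 0.084
```

View pics/sidecrop.png

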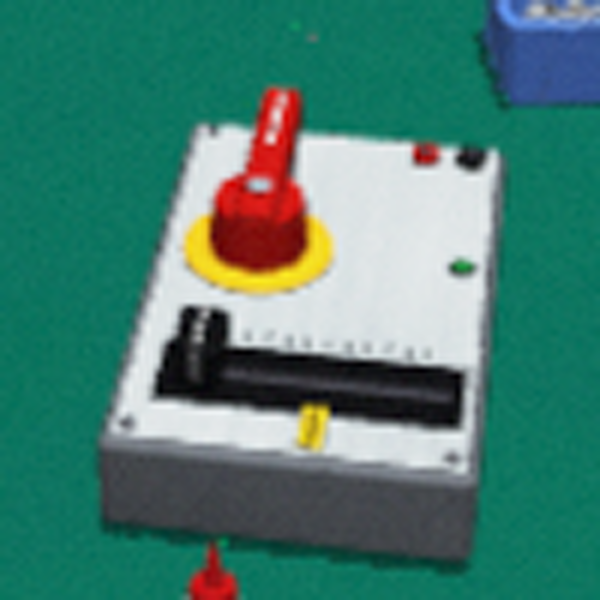

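The crop shows the handle at off, pointing left; the cap is at about (200,345) near the zero end and the tab at (315,427). The unit's centre is about (0.567,-0.087), yaw -11.4°. I'll go to a close look with the tool aligned to the unit.

Request:
jog_arm(
  increments=[
    [0.03,-0.025,-0.005,0,0,0.11,1],
    [0.06,-0.05,-0.01,0,0,0.22,1],
    [0.09,-0.075,-0.02,0,0,0.33,1],
    [0.12,-0.1,-0.03,0,0,0.44,1],
    [0.15,-0.125,-0.04,0,0,0.54,1],
  ],
)

```text
clock: 0.52
position: [0.3086, -0.4195, 0.2964]
ee_rot: [0.995, -0.103, -0.0, -0.0]
ft_force: [1.2, 0.3, 0.3]
grip_width: 1.002
grasp_force: 0.0
```

```bash
cat >> h.py <<'E'
from scipy.spatial.transform import Rotation as Ro
EX=np.array([np.cos(-.199),np.sin(-.199),0]); EY=np.array([-EX[1],EX[0],0])
def togo(p,yaw=-.199):
    """tool-frame shift and z turn to world point p, tool x along yaw"""
    from workcell import get_obs
    o=get_obs(); R=Ro.from_quat(o["ee_rot"]); 
    G=Ro.from_euler('z',yaw)*Ro.from_euler('x',np.pi)
    print("t",round(float(o["clock"]),2),"pos",np.round(o["position"],4),"F",np.round(o["ft_force"],1),"grip",round(float(o["grip_width"]),3),float(o["grasp_force"]))
    print("shift",R.inv().apply(np.array(p)-o["position"]).round(4),"turn",(R.inv()*G).as_rotvec().round(3))
E
python3 -c "
from h import *; togo([.47,-.10,.32])"
```

```text
t 0.52 pos [ 0.3086 -0.4195  0.2964] F [1.2 0.3 0.3] grip 1.002 0.0
shift [ 0.0927 -0.3458 -0.0236] turn [-0.     0.001 -0.007]
```

Request:
jog_arm(
  increments=[
    [0.01,-0.038,-0.005,0,0,0,-1],
    [0.02,-0.076,-0.01,0,0,0,-1],
    [0.03,-0.114,-0.015,0,0,0,-1],
    [0.04,-0.152,-0.02,0,0,0,-1],
    [0.05,-0.19,-0.025,0,0,0,-1],
  ],
)

```text
clock: 0.93
position: [0.3951, -0.2432, 0.3214]
ee_rot: [0.995, -0.1, -0.0, 0.0]
ft_force: [0.7, -0.9, 0.1]
grip_width: 0.301
grasp_force: 0.0
```

Request:
jog_arm(
  increments=[
    [0.011,-0.038,0,0,0,0,-1],
    [0.021,-0.076,0,0,0,0,-1],
    [0.031,-0.114,0,0,0,0,-1],
    [0.042,-0.152,0,0,0,0,-1],
    [0.042,-0.152,0,0,0,0,-1],
  ],
)

```text
clock: 1.35
position: [0.4686, -0.0966, 0.3213]
ee_rot: [0.995, -0.095, 0.0, -0.001]
ft_force: [0.1, -0.1, 0.1]
grip_width: -0.002
grasp_force: 0.0
```

Run:
```python
from h import *
from workcell import optics
togo([.47,-.10,.32])
c=optics.camera("wrist"); np.savez("w1.npz",**c); print((-c["R"].T@c["t"]).round(3),c["R"].round(2).tolist())
cv2.imwrite("pics/w1.png",cv2.resize(c["color"][:,:,::-1],(800,600)))
```

```text
t 1.35 pos [ 0.4686 -0.0966  0.3213] F [ 0.1 -0.1  0.1] grip -0.002 0.0
shift [0.0021 0.0031 0.0013] turn [-0.002 -0.001  0.009]
[ 0.552 -0.113  0.438] [[-0.19, -0.98, -0.0], [-0.93, 0.18, 0.32], [-0.32, 0.06, -0.95]]
```

View pics/w1.png

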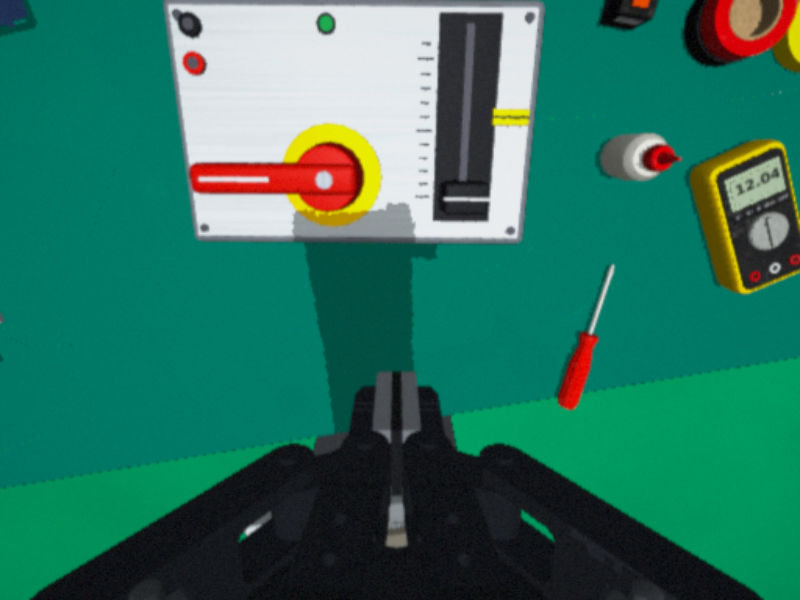

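Wrist view (800×600): pivot dot (324,180), handle tip (191,180), cap white line (467,199), tab line (511,117); near corners (197,240) and (520,242), far corners (167,3) and (545,2). The gripper is shut.

Run:
```python
from h import *
c=dict(np.load("w1.npz")); hsv=cv2.cvtColor(c["color"],cv2.COLOR_RGB2HSV); H,S,V=cv2.split(hsv)
s=lambda u,v,z: ray(c,((u+.5)*.64-.5,(v+.5)*.64-.5),z)
cor=np.array([s(197,240,.062),s(520,242,.062),s(545,2,.062),s(167,3,.062)])
print("corners",cor[:,:2].round(4).tolist(),"centre",cor.mean(0).round(4))
# unit frame from the corners
ey=cor[0]-cor[1]+cor[3]-cor[2]; yaw=np.arctan2(-ey[0],ey[1]); print("yaw",yaw,"lens",np.linalg.norm(cor[0]-cor[1]),np.linalg.norm(cor[1]-cor[2]))
C=cor.mean(0); ex=np.array([np.cos(yaw),np.sin(yaw),0]); ey=np.array([-ex[1],ex[0],0])
f=lambda p:(np.round([(p-C)@ex,(p-C)@ey],4))
print("pivot",s(324,180,.102).round(4),f(s(324,180,.102)),"tip",f(s(191,180,.102)))
y=((H>20)&(H<35)&(S>130)&(V>100)).astype(np.uint8); y[:, :312]=0;y[:,345:]=0;y[90:]=0;y[:60]=0
M=cv2.moments(cv2.morphologyEx(y,cv2.MORPH_CLOSE,np.ones((3,3))),True); uv=(M["m10"]/M["m00"],M["m01"]/M["m00"]); t=ray(c,uv,.066)
sub=V[115:140,288:310].astype(float); w=((sub>140)*sub)[:,:]; vv,uu=np.mgrid[115:140,288:310]
uvc=((w*uu).sum()/w.sum(),(w*vv).sum()/w.sum()); q=ray(c,uvc,.091)
print("tab",uv,t.round(4),f(t),"cap",uvc,q.round(4),f(q),"go",(t-q)@ex)
```

```text
corners [[0.5107, 0.0651], [0.458, -0.2], [0.6275, -0.2353], [0.6782, 0.03]] centre [ 0.5686 -0.0851  0.062 ]
yaw -0.1924312882591236 lens 0.27036190806050614 0.17316385662208097
pivot [ 0.5393 -0.0576  0.102 ] [-0.034   0.0214] tip [-0.0342  0.1168]
tab (326.36099585062243, 74.48132780082987) [ 0.5565 -0.2017  0.066 ] [ 0.0104 -0.1168] cap (np.float64(298.50340638594764), np.float64(127.02790774029386)) [ 0.5055 -0.1575  0.091 ] [-0.0481 -0.0832] go 0.058562691061403487
```

Request:
jog_arm(
  increments=[
    [0.006,-0.035,0,0,0,0,-1],
    [0.012,-0.07,0.01,0,0,0,-1],
    [0.018,-0.105,0.02,0,0,0,-1],
    [0.024,-0.125,0.05,0,0,0,-1],
    [0.024,-0.125,0.09,0,0,0,-1],
  ],
)

```text
clock: 1.82
position: [0.5169, 0.0176, 0.2326]
ee_rot: [0.995, -0.097, 0.003, -0.001]
ft_force: [1.4, -0.4, -0.6]
grip_width: 0.004
grasp_force: 0.0
```

Request:
jog_arm(
  increments=[
    [0,0,0.04,0,0,0,-1],
    [0,0,0.075,0,0,0,-1],
    [0,0,0.1,0,0,0,-1],
    [0,0,0.115,0,0,0,-1],
    [0,0,0.115,0,0,0,-1],
  ],
)

```text
clock: 2.23
position: [0.5122, 0.0119, 0.1126]
ee_rot: [0.995, -0.1, -0.003, 0.0]
ft_force: [-0.2, 0.1, 0.1]
grip_width: 0.003
grasp_force: 0.0
```

```bash
cat >> h.py <<'E'
C=np.array([.5686,-.0851,0]); YAW=-.1924
ex=np.array([np.cos(YAW),np.sin(YAW),0]); ey=np.array([-ex[1],ex[0],0])
def W(x,y,z): return C+x*ex+y*ey+[0,0,z]
E
python3 - <<'E'
from h import *
from workcell import get_obs,optics
togo(W(-.072,.095,.105),YAW)
p=get_obs()["position"]; print("unit",((p-C)@ex).round(4),((p-C)@ey).round(4))
c=optics.camera("wrist"); cv2.imwrite("pics/w2.png",cv2.resize(c["color"][:,:,::-1],(640,480)))
a=(p-C)@ex; b=(p-C)@ey
for d in range(0,100,10):
    t=np.radians(d); off=.011+.011*np.cos(t)+.0145*np.sin(t)
    x=-.035+.075*np.sin(t)-off*np.cos(t); y=.020+.075*np.cos(t)+off*np.sin(t)
    print(d,"tool dx dy",round(x-a,4),round(-(y-b),4))
E
```

```text
t 2.23 pos [0.5122 0.0119 0.1126] F [-0.2  0.1  0.1] grip 0.003 0.0
shift [ 0.0019 -0.0106  0.0076] turn [ 0.001  0.006 -0.009]
unit -0.0739 0.0844
0 tool dx dy 0.0169 -0.0106
10 tool dx dy 0.0279 -0.0137
20 tool dx dy 0.0398 -0.015
30 tool dx dy 0.0524 -0.0144
40 tool dx dy 0.0651 -0.0115
50 tool dx dy 0.0776 -0.0061
60 tool dx dy 0.0893 0.0018
70 tool dx dy 0.0997 0.0121
80 tool dx dy 0.108 0.0246
90 tool dx dy 0.1139 0.0389
```

View pics/w2.png

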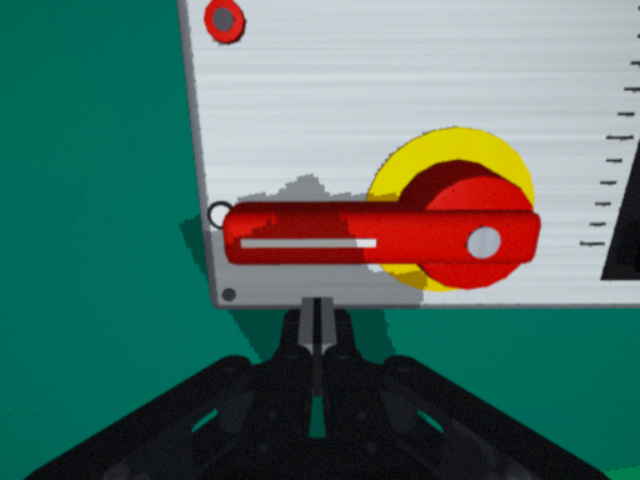

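The picture shows the shut fingertips at (318,300), just on the near side of the bar (bar y 205–265, tip x 225). I'll push it along the arc.

Request:
jog_arm(
  increments=[
    [0.005,-0.008,0.005,0,0,0,-1],
    [0.013,-0.011,0.007,0,0,0,-1],
    [0.022,-0.013,0.007,0,0,0,-1],
    [0.034,-0.015,0.007,0,0,0,-1],
    [0.046,-0.015,0.007,0,0,0,-1],
  ],
)

```text
clock: 2.7
position: [0.5627, 0.0188, 0.1095]
ee_rot: [0.995, -0.1, -0.001, 0.001]
ft_force: [-7.3, -0.3, 1.3]
grip_width: -0.005
grasp_force: 3.0
```

Request:
jog_arm(
  increments=[
    [0.01,0.001,0,0,0,0,-1],
    [0.02,0.004,0,0,0,0,-1],
    [0.032,0.009,0,0,0,0,-1],
    [0.043,0.017,0,0,0,0,-1],
    [0.053,0.027,0,0,0,0,-1],
  ],
)

```text
clock: 3.12
position: [0.6108, -0.0182, 0.1098]
ee_rot: [0.995, -0.099, 0.001, -0.0]
ft_force: [-1.1, 0.3, 0.7]
grip_width: -0.002
grasp_force: 0.5
```

Run:
```python
from h import *
from workcell import get_obs,optics
togo(W(.04,.0455,.105),YAW)
p=get_obs()["position"]; print("unit",((p-C)@ex).round(4),((p-C)@ey).round(4))
c=optics.camera("wrist"); cv2.imwrite("pics/w3.png",cv2.resize(c["color"][:,:,::-1],(640,480)))
```

```text
t 3.12 pos [ 0.6108 -0.0182  0.1098] F [-1.1  0.3  0.7] grip -0.002 0.453265851829201
shift [0.0116 0.0282 0.0048] turn [-0.001 -0.001 -0.007]
unit 0.0286 0.0738
```

View pics/w3.png

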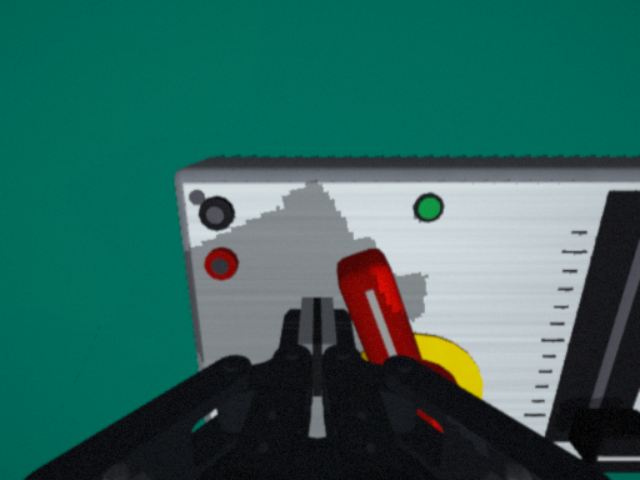

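The handle is past half way (tip (360,265)) and still swinging. I'll follow it gently to the stop.

Request:
jog_arm(
  increments=[
    [0.004,0.006,0.003,0,0,0,-1],
    [0.008,0.013,0.003,0,0,0,-1],
    [0.01,0.02,0.003,0,0,0,-1],
    [0.01,0.026,0.003,0,0,0,-1],
    [0.01,0.03,0.003,0,0,0,-1],
  ],
)

```text
clock: 3.58
position: [0.6138, -0.0473, 0.1066]
ee_rot: [0.995, -0.099, 0.001, -0.002]
ft_force: [9.0, 15.6, -6.1]
grip_width: -0.0
grasp_force: 8.5
```

Request:
jog_arm(
  increments=[
    [0,0.003,0,0,0,0,-1],
    [0,0.006,0,0,0,0,-1],
    [0,0.006,0,0,0,0,-1],
  ],
)

```text
clock: 3.83
position: [0.6137, -0.0476, 0.1068]
ee_rot: [0.995, -0.097, 0.002, -0.005]
ft_force: [11.7, 22.0, -9.2]
grip_width: -0.004
grasp_force: 11.8
```

Run:
```python
from h import *
from workcell import get_obs,optics
p=get_obs()["position"]; print("unit",((p-C)@ex).round(4),((p-C)@ey).round(4),p)
c=optics.camera("wrist"); np.savez("w4.npz",**c); cv2.imwrite("pics/w4.png",cv2.resize(c["color"][:,:,::-1],(640,480)))
```

```text
unit 0.0371 0.0455 [ 0.61368436 -0.04755376  0.10679957]
```

View pics/w4.png

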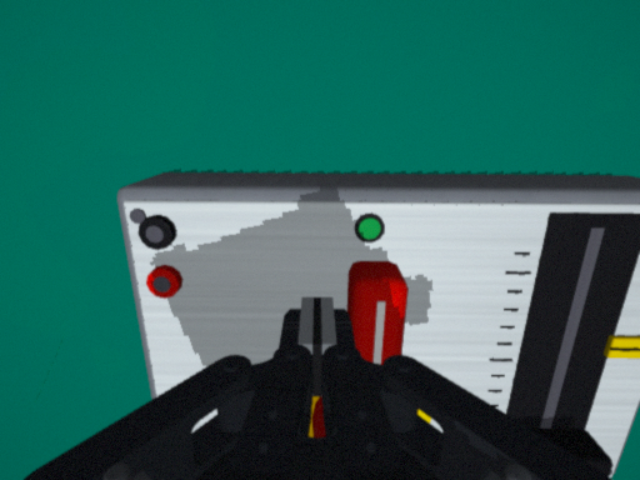

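The handle is against the on stop: it lies beside the green dot, there is 22 N at the finger, and the finger is where I expected it. Back off, lift, open and go above the fader.

Request:
jog_arm(
  increments=[
    [0,-0.015,0,0,0,0,-1],
    [0,-0.025,0,0,0,0,-1],
    [0,-0.025,-0.035,0,0,0,-1],
    [0,-0.025,-0.075,0,0,0,-1],
    [0,-0.025,-0.1,0,0,0,-1],
  ],
)

```text
clock: 4.3
position: [0.6173, -0.0309, 0.2099]
ee_rot: [0.995, -0.1, 0.001, 0.0]
ft_force: [1.1, -0.9, 0.8]
grip_width: -0.0
grasp_force: 0.0
```

Request:
jog_arm(
  increments=[
    [-0.02,0.035,0,0,0,0,1],
    [-0.04,0.07,0,0,0,0,1],
    [-0.06,0.105,0,0,0,0,1],
    [-0.085,0.135,0,0,0,0,1],
    [-0.085,0.15,0,0,0,0,1],
  ],
)

```text
clock: 4.72
position: [0.4991, -0.1651, 0.2063]
ee_rot: [0.995, -0.102, -0.001, 0.001]
ft_force: [1.4, -0.2, 0.6]
grip_width: 0.706
grasp_force: 0.0
```

Request:
jog_arm(
  increments=[
    [0,0,0,0,0,0,1],
    [0,0,0,0,0,0,1],
  ],
)

```text
clock: 4.88
position: [0.5034, -0.1621, 0.2067]
ee_rot: [0.995, -0.101, 0.0, 0.0]
ft_force: [0.7, -0.1, 0.3]
grip_width: 0.977
grasp_force: 0.0
```

Run:
```python
from h import *
from workcell import get_obs,optics
togo(W(-.048,-.084,.10),YAW)
c=optics.camera("wrist"); np.savez("w5.npz",**c); cv2.imwrite("pics/w5.png",cv2.resize(c["color"][:,:,::-1],(800,600)))
```

```text
t 4.88 pos [ 0.5034 -0.1621  0.2067] F [ 0.7 -0.1  0.3] grip 0.977 0.0
shift [ 0.0011 -0.0041  0.1067] turn [ 0.001 -0.001 -0.01 ]
```

View pics/w5.png

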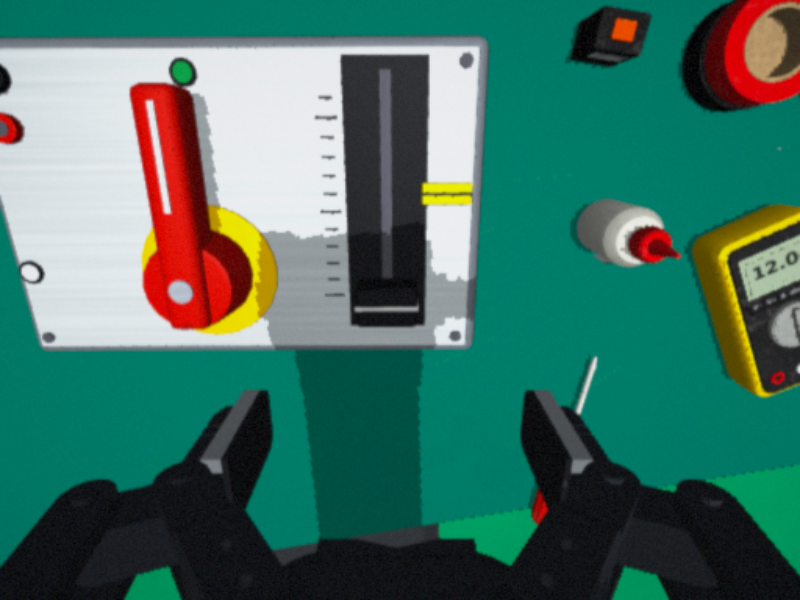

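Handle on (tip by the green dot at (182,72)); cap line at (388,310), tab line at (447,193). Refine the distance.

Run:
```python
from h import *
c=dict(np.load("w5.npz"))
s=lambda u,v,z: ray(c,((u+.5)*.64-.5,(v+.5)*.64-.5),z)
f=lambda p:np.round([(p-C)@ex,(p-C)@ey],4)
q=s(388,309.5,.091); t=s(447,193.5,.066)
print("cap",f(q),q,"tab",f(t),"piv",f(s(180,292,.102)),"line end",f(s(150,100,.102)),f(s(168,212,.102)))
cor=[s(43,347,.062),s(471,347,.062),s(487,41,.062)]
d=cor[0]-cor[1]; print("yaw",np.arctan2(-d[0],d[1]),f(cor[1]),f(cor[2]))
```

```text
cap [-0.0483 -0.0842] [ 0.50506582 -0.15847258  0.091     ] tab [ 0.0106 -0.1174] piv [-0.0337  0.0217] line end [0.0563 0.0203] [0.0067 0.0209]
yaw -0.20312106294573365 [-0.0844 -0.1354] [ 0.0858 -0.1362]
```

Request:
jog_arm(
  increments=[
    [0.001,-0.004,0.035,0,0,0,1],
    [0.001,-0.004,0.07,0,0,0,1],
    [0.001,-0.004,0.095,0,0,0,1],
    [0.001,-0.004,0.11,0,0,0,1],
    [0.001,-0.004,0.11,0,0,0,1],
  ],
)

```text
clock: 5.35
position: [0.5042, -0.1551, 0.093]
ee_rot: [0.995, -0.099, -0.003, -0.001]
ft_force: [-0.6, 0.2, -0.6]
grip_width: 1.001
grasp_force: 0.0
```

Request:
jog_arm(
  grip_force=20,
  increments=[
    [0,0,0,0,0,0,0.3],
    [0,0,0,0,0,0,-0.2],
    [0,0,0,0,0,0,-0.4],
    [0,0,0,0,0,0,-0.4],
    [0,0,0,0,0,0,-0.4],
  ],
)

```text
clock: 5.77
position: [0.5064, -0.1572, 0.0976]
ee_rot: [0.995, -0.1, 0.001, 0.0]
ft_force: [-0.4, 1.4, 3.6]
grip_width: 0.394
grasp_force: 23.2
```

Run:
```python
from h import *
togo(W(.0106,-.084,.096),YAW)
```

```text
t 5.77 pos [ 0.5064 -0.1572  0.0976] F [-0.4  1.4  3.6] grip 0.394 23.152832686901093
shift [0.0578 0.0009 0.0018] turn [ 0.    -0.002 -0.008]
```

Gripped at 0.39 opening. Slide most of the way, then look.

Request:
jog_arm(
  increments=[
    [0.012,0,0,0,0,0,-0.4],
    [0.026,0,0,0,0,0,-0.4],
    [0.04,0,0,0,0,0,-0.4],
    [0.053,0,0,0,0,0,-0.4],
    [0.057,0,0,0,0,0,-0.4],
  ],
)

```text
clock: 6.18
position: [0.5633, -0.1687, 0.0976]
ee_rot: [0.995, -0.1, 0.001, -0.0]
ft_force: [-2.5, 2.2, 10.0]
grip_width: 0.392
grasp_force: 23.9
```

Request:
jog_arm(
  increments=[
    [0,0,0,0,0,0,-0.4],
    [0,0,0,0,0,0,-0.4],
  ],
)

```text
clock: 6.35
position: [0.5629, -0.1686, 0.0977]
ee_rot: [0.995, -0.1, 0.002, 0.0]
ft_force: [2.7, 0.7, 5.9]
grip_width: 0.39
grasp_force: 23.4
```

Run:
```python
from h import *
from workcell import optics
togo(W(.0106,-.084,.096),YAW)
c=optics.camera("wrist"); np.savez("w6.npz",**c); cv2.imwrite("pics/w6.png",cv2.resize(c["color"][:,:,::-1],(800,600)))
```

```text
t 6.35 pos [ 0.5629 -0.1686  0.0977] F [2.7 0.7 5.9] grip 0.39 23.352118134498596
shift [0.0002 0.001  0.0017] turn [-0.    -0.003 -0.008]
```

View pics/w6.png

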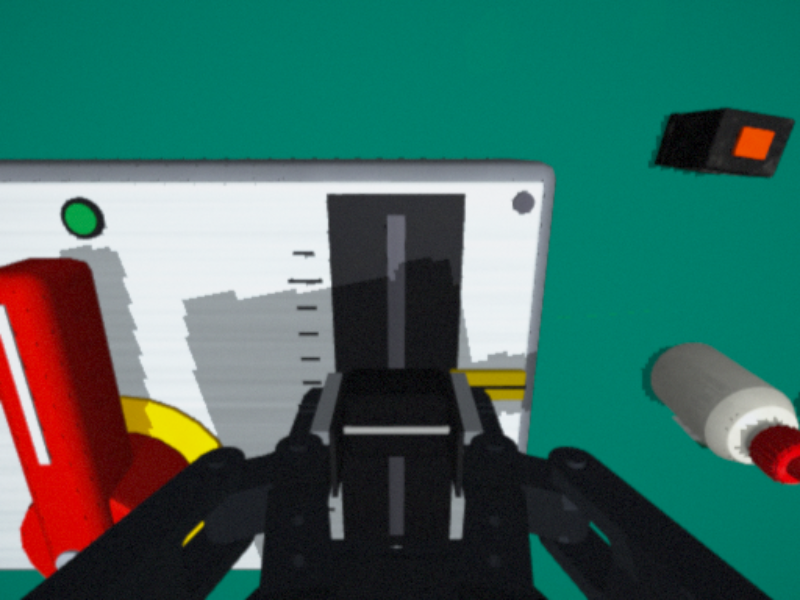

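Cap line at (397,430), tab line at about (498,386), with different heights.

Run:
```python
from h import *
c=dict(np.load("w6.npz"))
g=cv2.cvtColor(c["color"],cv2.COLOR_RGB2GRAY).astype(float)
V=c["color"][...,0].astype(float)
# white line centre row on cap; black line centre row on tab
w=g[268:283,235:275].mean(1); w=np.clip(w-70,0,None); rc=(w*np.arange(268,283)).sum()/w.sum()
k=V[238:255,312:332].mean(1); print(k.round(0)); b=np.clip(k[3:14].max()*.8-k[5:13],0,None); rt=(b*np.arange(243,251)).sum()/b.sum()
s=lambda u,v,z: ray(c,(u,v),z)
q=s(254,rc,.091); t=s(322,rt,.066); print(rc,rt,q,t,"go",(t-q)@ex,"cap",(q-C)@ex,"tab",(t-C)@ex)
```

```text
[144. 165. 171. 172. 171. 170. 171. 167. 134.  56.  56. 123. 165. 168.
 165. 160. 156.]
274.96240967204005 247.59448557851698 [ 0.56239758 -0.16928448  0.091     ] [ 0.55581737 -0.2079752   0.066     ] go 0.0009394600292474327 cap 0.010009371627805417 tab 0.010948831657052849
```

All estimates agree on about 1 mm more.

Request:
jog_arm(
  increments=[
    [0.001,0,0,0,0,0,-0.4],
    [0.001,0,0,0,0,0,-0.4],
    [0.001,0,0,0,0,0,-0.4],
  ],
)

```text
clock: 6.65
position: [0.5631, -0.1686, 0.0976]
ee_rot: [0.995, -0.1, 0.001, 0.0]
ft_force: [0.6, 2.6, 6.7]
grip_width: 0.39
grasp_force: 23.6
```

Request:
jog_arm(
  increments=[
    [0,0,0,0,0,0,0.2],
    [0,0,0,0,0,0,0.6],
    [0,0,0,0,0,0,0.6],
    [0,0,-0.03,0,0,0,0.6],
    [0,0,-0.07,0,0,0,0.6],
  ],
)

```text
clock: 7.07
position: [0.5599, -0.1687, 0.1637]
ee_rot: [0.995, -0.1, -0.004, -0.001]
ft_force: [-0.1, -0.3, 0.4]
grip_width: 0.799
grasp_force: 0.0
```

Request:
jog_arm(
  increments=[
    [-0.02,0,-0.03,0,0,0,0.6],
    [-0.045,0,-0.06,0,0,0,0.6],
    [-0.06,0,-0.08,0,0,0,0.6],
    [-0.06,0,-0.08,0,0,0,0.6],
    [-0.06,0,-0.08,0,0,0,0.6],
  ],
)

```text
clock: 7.48
position: [0.5035, -0.1574, 0.2476]
ee_rot: [0.995, -0.1, 0.001, 0.001]
ft_force: [-0.0, 0.3, -0.9]
grip_width: 0.799
grasp_force: 0.0
```

Run:
```python
from h import *
from workcell import optics
togo(W(.0106,-.084,.096),YAW)
c=optics.camera("wrist"); np.savez("w7.npz",**c); cv2.imwrite("pics/w7.png",cv2.resize(c["color"][:,:,::-1],(800,600)))
```

```text
t 7.48 pos [ 0.5035 -0.1574  0.2476] F [-0.   0.3 -0.9] grip 0.799 0.0
shift [ 0.0603 -0.0002  0.1517] turn [ 0.002 -0.002 -0.009]
```

View pics/w7.png

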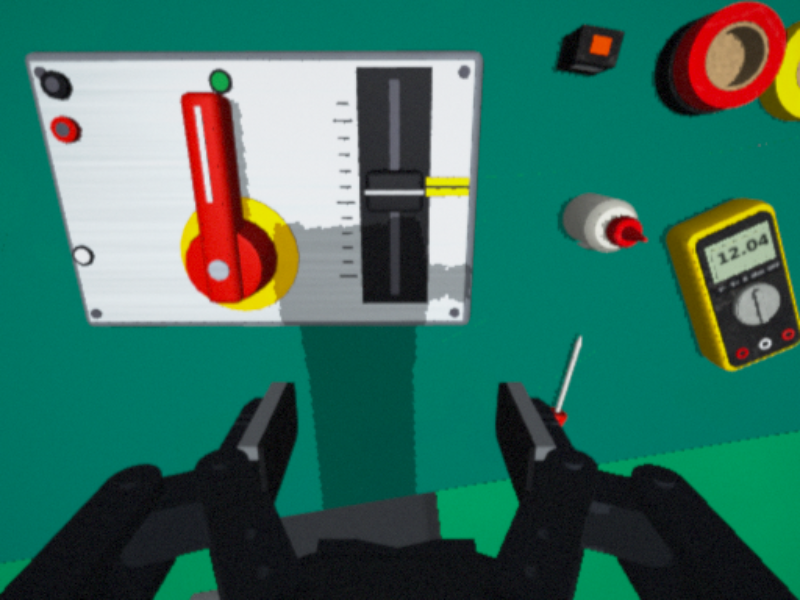

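Handle on; cap line at (393,192), tab line at (447,187), before correcting for height. Measure without viewing more.

Run:
```python
from h import *
from workcell import optics
c=dict(np.load("w7.npz"))
g=cv2.cvtColor(c["color"],cv2.COLOR_RGB2GRAY).astype(float); V=c["color"][...,0].astype(float)
w=g[116:130,240:264].mean(1); w=np.clip(w-w.min()-25,0,None); rc=(w*np.arange(116,130)).sum()/w.sum()
k=V[112:127,277:296].mean(1); print(k.round(0)); 
yy=k>0.5*k.max(); 
k2=V[114:125,277:296].mean(1); b=np.clip(.85*k2[2:8].max()-k2[3:8],0,None); rt=(b*np.arange(117,122)).sum()/b.sum()
q=ray(c,(252,rc),.091); t=ray(c,(286,rt),.066)
# local unit yaw from the near and far top edges seen here
s=lambda u,v,z: ray(c,((u+.5)*.64-.5,(v+.5)*.64-.5),z)
P=[s(91,323,.062),s(467,323,.062),s(480,54,.062),s(29,55,.062)]
d=P[0]-P[1]+P[3]-P[2]; yw=np.arctan2(-d[0],d[1])
print(rc,rt,"go",(t-q)@ex,"yaw here",yw,"go with it",(t-q)@np.array([np.cos(yw),np.sin(yw),0]))
c=optics.camera("side"); hsv=cv2.cvtColor(c["color"],cv2.COLOR_RGB2HSV); H,S,V=cv2.split(hsv); Pz=cloud(c); x,y,z=Pz[...,0],Pz[...,1],Pz[...,2]
yel=(H>18)&(H<35)&(S>120)&(V>90)&(abs(x-.556)<.03)&(abs(y+.2)<.03)
blk=(V<70)&(z>.083)&(abs(x-.562)<.04)&(abs(y+.17)<.035)
for n,m,zz in [("tab",yel,.066),("cap",blk,.091)]:
    uv=np.argwhere(m)[:,::-1]; r=ray(c,uv.mean(0),zz); print(n,len(uv),uv.mean(0),r.round(4),"unit x",((r-C)@ex).round(4))
```

```text
[222. 217. 232. 233. 234. 231. 197. 109. 158. 222. 233. 234. 233. 225.
 223.]
122.70479858436559 119.29334562285851 go 0.0007619452513584393 yaw here -0.2003792854023056 go with it 0.00103236261106227
tab 30 [266.73333333 235.13333333] [ 0.5563 -0.2016  0.066 ] unit x 0.0102
cap 271 [261.4095941  146.38376384] [0.5741 0.2921 0.091 ] unit x -0.0668
```

About 0.9 mm short, because the last nudge barely moved the cap. Regrip and move it on by that much.

Request:
jog_arm(
  increments=[
    [0.02,0,0.03,0,0,0,0.8],
    [0.045,0,0.06,0,0,0,0.8],
    [0.06,0,0.09,0,0,0,0.8],
    [0.06,0,0.125,0,0,0,0.8],
    [0.06,0,0.15,0,0,0,0.8],
  ],
)

```text
clock: 8.0
position: [0.5615, -0.1682, 0.0913]
ee_rot: [0.995, -0.1, -0.002, -0.001]
ft_force: [-1.2, 0.3, -1.2]
grip_width: 0.898
grasp_force: 0.0
```

Request:
jog_arm(
  grip_force=20,
  increments=[
    [0,0,0,0,0,0,0.8],
    [0,0,0,0,0,0,0.2],
    [0,0,0,0,0,0,-0.4],
    [0,0,0,0,0,0,-0.4],
    [0,0,0,0,0,0,-0.4],
  ],
)

```text
clock: 8.42
position: [0.5637, -0.1687, 0.0985]
ee_rot: [0.995, -0.1, 0.002, 0.0]
ft_force: [-1.4, -2.5, 0.8]
grip_width: 0.394
grasp_force: 22.9
```

Request:
jog_arm(
  increments=[
    [0,0,0,0,0,0,-0.4],
    [0,0,0,0,0,0,-0.4],
  ],
)

```text
clock: 8.58
position: [0.5637, -0.1688, 0.0985]
ee_rot: [0.995, -0.1, 0.002, 0.0]
ft_force: [-0.0, 2.4, 7.6]
grip_width: 0.39
grasp_force: 23.7
```

Request:
jog_arm(
  increments=[
    [0.001,0,0,0,0,0,-0.4],
    [0.0015,0,0,0,0,0,-0.4],
    [0.0015,0,0,0,0,0,-0.4],
  ],
)

```text
clock: 8.83
position: [0.565, -0.169, 0.0985]
ee_rot: [0.995, -0.1, 0.002, 0.0]
ft_force: [-1.9, 0.8, 7.6]
grip_width: 0.391
grasp_force: 23.9
```

Request:
jog_arm(
  increments=[
    [0,0,0,0,0,0,0.2],
    [0,0,0,0,0,0,0.6],
    [0,0,0,0,0,0,0.6],
    [0,0,-0.03,0,0,0,0.6],
    [0,0,-0.07,0,0,0,0.6],
  ],
)

```text
clock: 9.25
position: [0.5616, -0.1691, 0.1639]
ee_rot: [0.995, -0.1, -0.003, -0.001]
ft_force: [0.7, -0.7, 0.8]
grip_width: 0.796
grasp_force: 0.0
```

Request:
jog_arm(
  increments=[
    [-0.02,0,-0.03,0,0,0,0.6],
    [-0.045,0,-0.06,0,0,0,0.6],
    [-0.06,0,-0.08,0,0,0,0.6],
    [-0.06,0,-0.08,0,0,0,0.6],
    [-0.06,0,-0.08,0,0,0,0.6],
  ],
)

```text
clock: 9.67
position: [0.5051, -0.1578, 0.2478]
ee_rot: [0.995, -0.1, 0.001, 0.001]
ft_force: [0.3, -0.5, -0.6]
grip_width: 0.803
grasp_force: 0.0
```

Run:
```python
from h import *
from workcell import optics
c=optics.camera("wrist"); np.savez("w8.npz",**c)
g=cv2.cvtColor(c["color"],cv2.COLOR_RGB2GRAY).astype(float); V=c["color"][...,0].astype(float)
w=g[114:130,240:264].mean(1); print(w.round(0)); w=np.clip(w-w.min()-25,0,None); rc=(w*np.arange(114,130)).sum()/w.sum()
k=V[112:127,277:296].mean(1); print(k.round(0))
i=2+np.argmin(k[2:-3]); b=np.clip(.85*230-k[i-2:i+3],0,None); rt=(b*np.arange(112+i-2,112+i+3)).sum()/b.sum()
q=ray(c,(252,rc),.091); t=ray(c,(286,rt),.066)
print(rc,rt,[((t-q)@np.array([np.cos(a),np.sin(a),0])).round(5) for a in (YAW,-.2)])
```

```text
[ 52.  52.  52.  51.  50.  50.  53.  92. 181. 229. 194.  80.  45.  45.
  45.  44.]
[233. 231. 216. 208. 231. 233. 233. 229. 189. 116. 178. 227. 233. 233.
 223.]
122.97551296941543 121.10449635769906 [np.float64(-0.00075), np.float64(-0.00049)]
```

Now within about 0.6 mm, clear of everything, with the handle on. Hand in.

```bash
python3 -c "
from workcell import workorder
print(workorder.hand_in())"
```

```text
the job is handed in; nothing more can be done
None
```

The isolator handle was turned to its on stop first, then the fader was slid level with the set-point tab (about 0.6 mm past it by my last measurement); the gripper let go, the arm was clear of everything at about 9.7 s, and the job is handed in.

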